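# Lock the pot's collar, fit its bayonet lid and hold it half turned

## Robot

A 7-joint arm with a two-finger parallel gripper is mounted at the origin on a cart in front of the work surface, level with it; the furniture and walls round the work are solid. World frame = base frame: x ahead of the robot, y to its left, z up, the work surface at z = 0. Lengths are in mm, angles in rad, forces in N, time in s.
With the tool pointing down it reaches from about 350 to 900 mm from the base axis. Payload 8.1 kg.
Tool frame: the origin (TCP) lies midway between the tips of the shut fingers; the grasp point (between the pads) lies 19 mm behind it; z points along the fingers, y is the line along which they close (so a half turn about z gives the same grasp; the last joint's range is limited). The gripper opens to 92 mm and grips with 3 to 60 N. Pads are 19 mm wide; open, the fingers measure 130 mm over their backs; the gripper's body (75 mm by 190 mm) begins 47 mm behind the grasp point.
Start: joints at [1.229, 0.434, 0.025, 1.573, -0.012, 1.134, -0.075], TCP at [147.81, -607.284, 226.742] pointing down, gripper open.
Joint ranges: [-2.62, 2.62], [-0.44, 2.09], [-1.27, 1.32], [0.08, 2.57], [-1.32, 4.46], [0.12, 2], [-2.74, 2.74]. Speed limits (rad/s): [2.22, 2.22, 3.01, 3.01, 3.14, 3.14, 3.14].

## Interface

Orientations are given as a 3x3 rotation matrix whose columns are the frame's x, y, z axes.
In Python, from bench import ctrl, vision, ticket gives the robot as it stands (ctrl), with the cameras (vision) and the job (ticket).
- The arm moves only by the tool nudge_tcp, called after ">>>" in YAML: its name, and indented under it one key for each argument. Schema: {"type":"object","properties":{"ticks":{"type":"array","items":{"type":"object","properties":{"trans":{"type":"array","items":{"type":"number"},"minItems":3,"maxItems":3},"rotvec":{"type":"array","items":{"type":"number"},"minItems":3,"maxItems":3},"jaw":{"type":"number"}},"additionalProperties":false,"required":["jaw"]},"minItems":1,"maxItems":10},"grip_force":{"type":"number"},"only":{"type":"string"},"quiet":{"type":"boolean"},"lines":{"type":"string"}},"required":["ticks"],"additionalProperties":false}. ticks is a list of rows, 1 to 10 of them, each an object with the fields trans (a list: dx, dy, dz in normalised numbers (1 is 100 cm)), rotvec (a list: a rotation vector rx, ry, rz in parts of the range, where 1.0 means 2 pi rad), jaw (the finger opening in mm); a field left out counts as zero (the opening has to be given); each row is the pose to reach, as a shift and turn from the pose commanded when the call began, along the tool's axes at that moment; what a row does not reach only later rows make up. A row lasts 1/10 s, in which the tool goes at most 50 mm and 0.15 rad, less where a joint would pass 70% of its speed; a pose out of reach is approached as far as the arm can. The fingers move at their own pace and stop on an object; grip_force is the grip in N (left out, the last holds). Time passes only in rows, so rows that do not move let the fingers close. The tool returns the time, the measured TCP pose, the force, the opening and the grip force at its end. only (a regular expression) keeps the lines of the reply that match it, lines (a string "A,B") keeps lines A to B, and quiet returns only ok. Shift and turn numbers lie between -1 and 1, and a call with a number outside is refused. Input that does not fit is refused with a message, and nothing moves.
- ctrl.read_state(): the state, without advancing time (a new reading comes with each control period).
- vision.read_camera(name): name is "scene" or "top" or "wrist"; returns a dict with "pixels" (384x512x3 uint8, blue, green, red), "fx", "fy", "cx", "cy" (pixels), "camera_from_world" (4x4, takes a point from world to camera coordinates). Camera axes: x right, y up, looking along -z (the intrinsics and any distortion apply to the point x, -y, -z); pixel columns grow to the right and rows downward; lengths in mm; the calibration is good to about 2 mm. A picture is of the moment at which its call begins. There is no depth.
- ticket.close_job(): hands the job in; it is judged then, once.
The state is a dict: "clock": time; "joint_positions": joint angles; "qd": joint speeds; "joint_torque": joint torques, N m; "position": TCP position; "tcp_rot": TCP orientation; "wrist_force": force on the tool from outside, world axes, zero at the start; "ft_torque": the same for the moment, N m; "opening": finger opening in mm; "grasp_force": force on a finger pad.
Only numpy, scipy, OpenCV 4.12 (cv2) and the standard library are available. Lean on these libraries where they do the work, as an engineer would, in place of code of your own. Each camera call takes 0.05 s, during which the arm holds its last target. There are 200 camera calls.

## Task

Swing the lock collar at the foot of the pot clockwise (seen from above) by its upright tab until the tab stands fully at its stop, in line with the raised rib on the foot plate. Then put the bayonet lid on the pot: lugs down through the two gaps in the rim until its flange lies flat on the rim, and turn it clockwise only half way to the lock, until the bar handle lines up with the two small pips on the outside of the rim; never turn it so far that it pushes the spring catch. Finish while still gripping the lid's handle and holding it there so that I can fit the safety clip, and leave the other things on the cart alone.

Things in the scene. Friction and masses are not known exactly. Their poses are not given: they have to be found in the camera images.
- pot: aluminium pot fixed to the cart: grey foot plate 200 mm across, 10 mm thick, with a raised rib 3 mm high near its edge as the locked mark; body 96 mm across, rim top 70 mm up. Origin at the centre of the underside, z up along the pot's axis. The two gaps in the lip of its mouth lie in its +x and -x directions. The turning lid's lugs meet the spring catch after about 55 degrees and lock at 85.
- mouth (a point): centre of the pot's mouth, level with the rim top. The mouth is 64 mm across inside an 8 mm thick overhanging lip; the two gaps in the lip are about 21 mm wide and reach out to 40 mm from the axis; the hollow is 26 mm deep from the rim top. A lid that is home turns clockwise from the gaps; stops inside allow only about 8 degrees the other way.
- half_mark: two small dark pips on the outside of the pot's rim on both sides, 5 mm wide, reaching out 55 mm from the axis, tops at 70 mm, fixed to the pot. Origin the same as the pot's; its x axis points through both pips: the direction of the lid's handle at half turn, 42 degrees clockwise of the gaps.
- collar (a joint): captive lock collar round the pot's foot, a dark ring 120 mm across with one upright tab, turning stiffly about the pot's axis (about 2 N at the tab; it stays where it is left). Value in rad, growing clockwise seen from above; starts between 0 and 0.4; 1.0 = end stop, the tab in line with the locked mark.
- collar_tab (a point): top centre of the collar's upright tab, 70 mm above the cart top and 78 mm from the pot's axis. The tab is 10 mm thick along the direction it moves, 24 mm long radially and free from 22 mm up to 70 mm height. The point's x axis points radially outward.
- catch (a joint): spring catch pin that passes through the pot's wall 55 mm up, 112 degrees anticlockwise of the pot's +x; value in m, 0 = at rest, up to 0.006 when a lug pushes it outward (about 2 N).
- lid: loose 0.25 kg lid standing on its plug; origin under its centre, z up. Plug 60 mm across; two lugs in +x and -x, 14 mm wide, out to 37 mm from the axis, 1 to 9 mm high; flange 88 mm across, 20 to 26 mm high; upright bar handle along x (over the lugs), 64 mm long, 14 mm thick, from 26 to 60 mm height. Same after half a revolution. Home on the pot its origin is 50 mm above the pot's.
- grease_tin: bystander: green round tin with a light lid, 67 mm across, 38 mm tall; origin under its centre
- crank: bystander: small light grey metal crank with two upright hubs, 41 x 71 mm, 50 mm tall; origin under its centre
- screwdriver: bystander: flat screwdriver with a yellow handle, lying along its y, 214 mm long, 31 mm thick; origin under its centre
- drift: bystander: hexagonal brass drift (a short rod), lying along its y, 111 mm long, 14 mm thick; origin under its centre

How it is judged (in metres and radians):
On the way, in this order (a step that is already met when the one before it is completed fails the run):
1. the collar is at its locked mark (value of joint collar above 0.92 rad), for 0.2 s.
2. the lid is home in the pot, flange flat on the rim (horizontal distance between lid and pot below 0.005 m and z of lid in the frame of pot between 0.046 and 0.053 m and angle between lid's own z axis and vertical below 0.06 rad), for 0.2 s.
At the end, for the whole second after the job is handed in: collar joint over 0.92 rad; lid home in the pot (centred within 5 mm, origin 46 to 53 mm above the pot's, tilt under 0.06 rad), handle within 0.14 rad of the half-way pips, at rest, catch pushed under 1 mm, fingers still on the lid with over 2 N (all of step 2 and value of joint collar above 0.92 rad and angle between the x axis of lid and the x axis of half_mark, either way round below 0.14 rad and contact force between the fingers and lid above 2 N and linear speed of lid below 0.02 m/s and angular speed of lid below 0.1 rad/s and value of joint catch below 0.001 m); the arm keeps its last pose, push and grip.
It fails at once if the lid pushes the spring catch (over 1 mm) (value of joint catch above 0.001 m).
It fails at once if the grease tin is moved more than 30 mm (distance of grease_tin from where it was at the start of the episode above 0.03 m).
It fails at once if the crank is moved more than 30 mm (distance of crank from where it was at the start of the episode above 0.03 m).
It fails at once if the screwdriver is moved more than 30 mm (distance of screwdriver from where it was at the start of the episode above 0.03 m).
It fails at once if the drift is moved more than 30 mm (distance of drift from where it was at the start of the episode above 0.03 m).
It also fails if it takes over 61 s, if anything falls off the work surface, if the arm or the gripper's body presses on something with over 40 N, if the wrist force passes 120 N, or if a joint passes its speed limit or range.

## Working session

There is one attempt and no reset: what is moved stays moved. The work goes in short steps, Python scripts to look and compute and a tool call to move; the robot and the scene stay as the last step left them, time stands still between calls to the robot, and variables do not carry over. Pictures are saved under pics/ and viewed, at most 10 in all, crops included, and the job is handed in when it is done.

```bash
ls; mkdir -p pics
```

Create h.py:
```python
import numpy as np, cv2
from bench import ctrl, vision, ticket
def snap(n,f):
    c=vision.read_camera(n); cv2.imwrite(f'pics/{f}.png',c['pixels'])
    np.savez(f'pics/{f}.npz',K=[c['fx'],c['fy'],c['cx'],c['cy']],T=c['camera_from_world']); return c
def ray(f,u,v):
    d=np.load(f'pics/{f}.npz'); fx,fy,cx,cy=d['K']; T=d['T']
    r=np.array([(u-cx)/fx,-(v-cy)/fy,-1]); R=T[:3,:3]
    return -R.T@T[:3,3], R.T@r
def atz(f,u,v,z):
    o,r=ray(f,u,v); return o+r*(z-o[2])/r[2]
def tri(*obs):
    A=0;b=0
    for f,u,v in obs:
        o,r=ray(f,u,v); r=r/np.linalg.norm(r); P=np.eye(3)-np.outer(r,r); A=A+P; b=b+P@o
    return np.linalg.solve(A,b)
def proj(f,p):
    d=np.load(f'pics/{f}.npz'); fx,fy,cx,cy=d['K']; q=d['T']@np.append(p,1)
    return np.array([cx+fx*q[0]/-q[2], cy-fy*q[1]/-q[2]])
```

Run:
```python
from h import *
a=[snap(n,n+'0') for n in ('scene','top','wrist')]
for c in a: print({k:v for k,v in c.items() if k not in('pixels','camera_from_world')}, np.round(np.linalg.inv(c['camera_from_world'])[:3],2).tolist())
s=ctrl.read_state(); print(s['clock'],s['position'],np.round(s['tcp_rot'],3).tolist(),s['opening'])
im=np.vstack([np.hstack([cv2.resize(a[0]['pixels'],(400,300)),cv2.resize(a[2]['pixels'],(400,300))]),np.hstack([cv2.resize(a[1]['pixels'],(400,300)),np.zeros((300,400,3),np.uint8)])])
cv2.imwrite('pics/all.png',im)
```

```text
bench.py
pics
{'fx': 372.8758824192721, 'fy': 372.8758824192721, 'cx': 250.33269491325984, 'cy': 191.04203078236327} [[0.45, 0.65, -0.62, 32.47], [-0.9, 0.32, -0.31, -135.47], [-0.01, 0.69, 0.72, 725.54]]
{'fx': 412.37281577081524, 'fy': 412.37281577081524, 'cx': 254.0254827471043, 'cy': 188.2317481399848} [[-0.02, 0.98, -0.18, 405.17], [-1.0, -0.03, -0.01, 147.45], [-0.02, 0.18, 0.98, 1150.32]]
{'fx': 286.61923317853586, 'fy': 286.61923317853586, 'cx': 255.67180732268835, 'cy': 193.62156867511962} [[0.24, 0.94, 0.25, 214.72], [-0.97, 0.23, 0.06, -590.3], [-0.0, -0.26, 0.97, 384.94]]
0.15 [ 147.70674622 -606.89459381  226.12343225] [[0.972, 0.236, -0.0], [0.236, -0.972, 0.001], [-0.0, -0.001, -1.0]] 91.92833292976117
```

View pics/all.png

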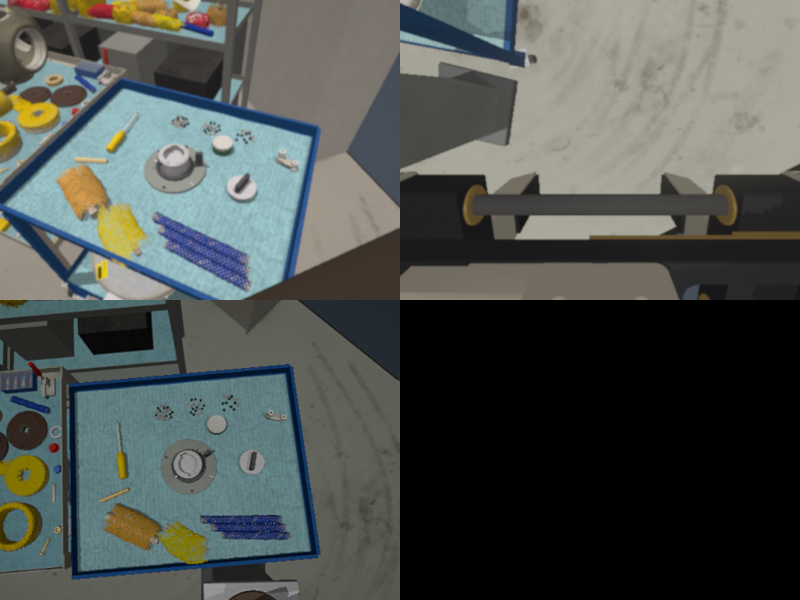

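The overview shows the pot at about (241,212) in full top pixels, the lid at (323,207), the tin at (277,158), the crank at (352,148), and the screwdriver and drift to the left. Next I'll enlarge.

Run:
```python
import cv2
for n,(u,v) in {'top0':(200,150),'scene0':(175,155)}.items():
    i=cv2.imread(f'pics/{n}.png')[v:v+120,u:u+160]; cv2.imwrite(f'pics/{n}_c.png',cv2.resize(i,(800,600),interpolation=cv2.INTER_CUBIC))
```

```text
(no output)
```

View pics/top0_c.png

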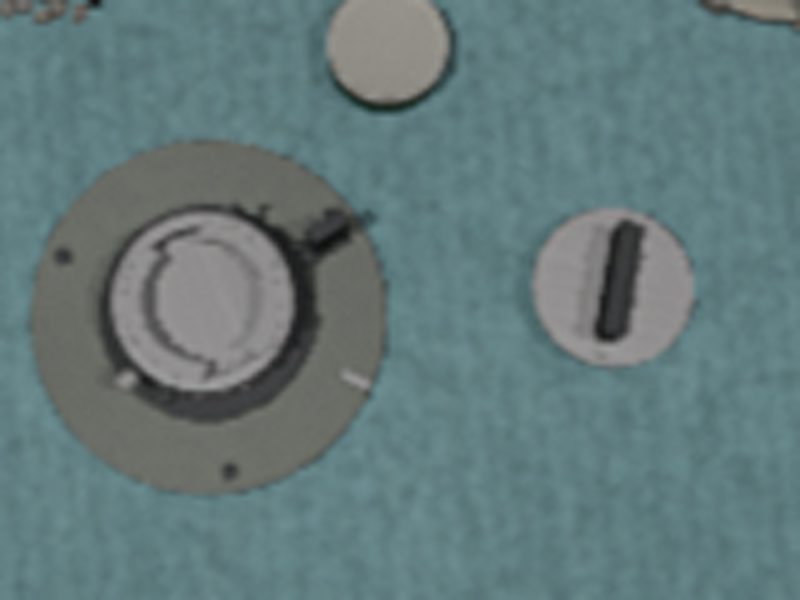

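View pics/scene0_c.png

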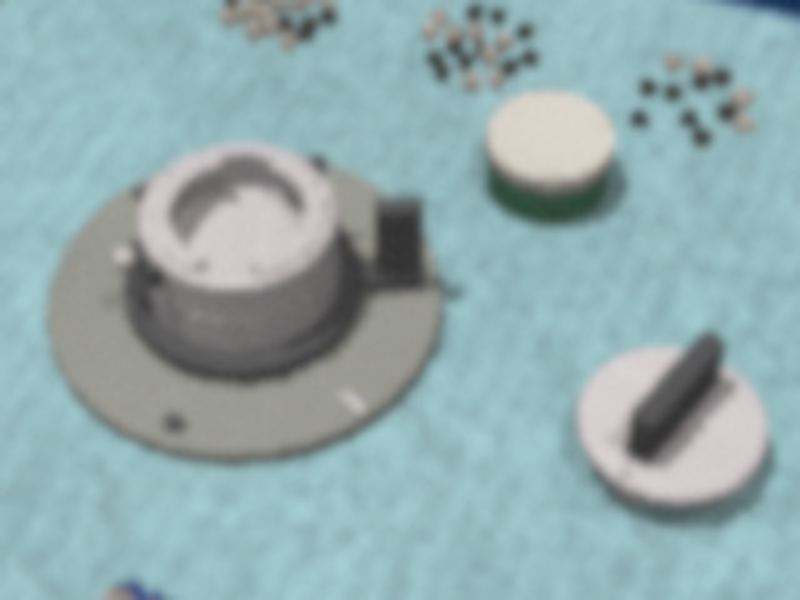

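Top crop: rim centre at (202,299), collar tab top at about (325,235), and white rib at (356,381). The bright catch pin is at (127,380), the gap corners near (172,240) and (215,365), and the lid centre at (613,288) with its handle running (610,335)–(628,225). Scene crop: rim centre (238,217), lid flange centre (672,425), tab top (399,203).

Run:
```python
from h import *
t=lambda u,v:('top0',200+u/5-.4,150+v/5-.4)
s=lambda u,v:('scene0',175+u/5-.4,155+v/5-.4)
pr=lambda n,x:print(n,np.round(x,1))
pr('rim',tri(t(202,299),s(238,217))); pr('rim70',atz(*t(202,299),70)); pr('rim70s',atz(*s(238,217),70))
pr('plate',tri(t(209,317),s(245,310))); pr('plate10',atz(*t(209,317),10))
pr('lidfl',tri(t(613,288),s(672,425))); pr('lid26',atz(*t(613,288),26))
pr('tab',tri(t(325,232),s(399,203))); pr('tab70',atz(*t(325,232),70))
c=atz(*t(209,317),10); a=atz(*t(356,381),13)-c; pr('rib',[np.degrees(np.arctan2(a[1],a[0])),np.hypot(*a[:2])])
c=atz(*t(202,299),70); a=atz(*t(325,232),70)-c; pr('tabang',[np.degrees(np.arctan2(a[1],a[0])),np.hypot(*a[:2])])
h=atz(*t(628,225),60)-atz(*t(610,335),60); pr('handle',[np.degrees(np.arctan2(h[1],h[0])),np.hypot(*h[:2])]); pr('hc',atz(*t(619,280),60))
for n,p,z in(('catch',(127,380),55),('gap',(174,238),70),('pip',(240,208),70)):
  a=atz(*t(*p),z)-c; pr(n,[np.degrees(np.arctan2(a[1],a[0])),np.hypot(*a[:2])])
S=ctrl.read_state();R=S['tcp_rot']
print('pot approach, tool shift to (rim x-60,rim y, 260)',R.T@(np.array([c[0]-60,c[1],260])-S['position']))
```

```text
rim [547.2 201.3  66.5]
rim70 [546.8 201.1  70. ]
rim70s [544.4 199.6  70. ]
plate [545.8 201.1  -1.4]
plate10 [544.5 200.3  10. ]
lidfl [553.1 -22.4  25.3]
lid26 [553.  -22.2  26. ]
tab [581.1 133.7  75.1]
tab70 [581.  135.2  70. ]
rib [-115.2   89. ]
tabang [-62.6  74.2]
handle [-12.2  60.1]
hc [552.7 -20.5  60. ]
catch [134.3  57.8]
gap [23.5 36. ]
pip [-23.6  52.6]
pot approach, tool shift to (rim x-60,rim y, 260) [ 520.5644583  -704.88058351  -33.07139101]
```

Both views agree within about 2 mm. The gaps lie at about +22° in world, the tab at -62.6° and the rib at -115°, and the lid handle points along -12°. I'll move above the tab with tool x facing the pot axis, so the wrist camera sees the pot.

Units first: shifts go in shares of 100 cm and turns go in shares of 2 pi rad. So -310 mm is -0.31, 300 mm is 0.3, -0.9 rad is -0.1432.

>>> nudge_tcp:
  ticks:
    - {"trans": [0,0,-0.06],"rotvec": [0,0,-0.0159],"jaw": 92}
    - {"trans": [0.3,-0.31,-0.06],"rotvec": [0,0,-0.1432],"jaw": 60}
    - {"trans": [0.3,-0.31,-0.06],"rotvec": [0,0,-0.1432],"jaw": 60}
    - {"trans": [0.3,-0.31,-0.06],"rotvec": [0,0,-0.1432],"jaw": 60}
    - {"trans": [0.3,-0.31,-0.06],"rotvec": [0,0,-0.1432],"jaw": 60}
    - {"trans": [0.3,-0.31,-0.06],"rotvec": [0,0,-0.1432],"jaw": 60}
    - {"trans": [0.3,-0.31,-0.06],"rotvec": [0,0,-0.1432],"jaw": 60}
    - {"trans": [0.3,-0.31,-0.06],"rotvec": [0,0,-0.1432],"jaw": 60}
    - {"trans": [0.3,-0.31,-0.06],"rotvec": [0,0,-0.1432],"jaw": 60}
    - {"trans": [0.3,-0.31,-0.06],"rotvec": [0,0,-0.1432],"jaw": 60}
  grip_force: 10

```text
clock: 1.15
position: [367.4, -231.6, 287.0]
tcp_rot: [[0.416, 0.91, 0.001], [0.91, -0.416, 0.0], [0.0, 0.001, -1.0]]
wrist_force: [-0.9, -0.5, 0.1]
opening: 59.9
grasp_force: 0.0
```

Run:
```python
from h import *
from scipy.spatial.transform import Rotation as Ro
S=ctrl.read_state();R=S['tcp_rot']; a=np.radians(117.4)
G=np.array([[np.cos(a),np.sin(a),0],[np.sin(a),-np.cos(a),0],[0,0,-1]]).T.reshape(3,3).T
print(np.round(S['position']),S['wrist_force'],R.T@(np.array([582,134,230])-S['position']),Ro.from_matrix(R.T@G).as_rotvec(),S['joint_positions'])
```

```text
[ 367. -232.  287.] [-0.91508241 -0.47479236  0.11471472] [421.69064086  43.20281918  57.19640523] [ 6.78667135e-04 -1.72029872e-04 -9.06930594e-01] [ 0.82094462  0.09939228 -0.4117122   1.8859446   0.04277982  1.16432122
 -0.0345686 ]
```

Converted, 422 mm is 0.422, 57 mm is 0.057, -0.907 rad is -0.1444.

>>> nudge_tcp:
  ticks:
    - {"trans": [0.422,0.043,0.057],"rotvec": [0,0,-0.1444],"jaw": 50}
    - {"trans": [0.422,0.043,0.057],"rotvec": [0,0,-0.1444],"jaw": 50}
    - {"trans": [0.422,0.043,0.057],"rotvec": [0,0,-0.1444],"jaw": 50}
    - {"trans": [0.422,0.043,0.057],"rotvec": [0,0,-0.1444],"jaw": 50}
    - {"trans": [0.422,0.043,0.057],"rotvec": [0,0,-0.1444],"jaw": 50}
    - {"trans": [0.422,0.043,0.057],"rotvec": [0,0,-0.1444],"jaw": 50}
    - {"trans": [0.422,0.043,0.057],"rotvec": [0,0,-0.1444],"jaw": 50}
    - {"trans": [0.422,0.043,0.057],"rotvec": [0,0,-0.1444],"jaw": 50}
    - {"trans": [0.422,0.043,0.057],"rotvec": [0,0,-0.1444],"jaw": 50}
    - {"trans": [0.422,0.043,0.057],"rotvec": [0,0,-0.1444],"jaw": 50}
  grip_force: 10

```text
clock: 2.15
position: [582.0, 134.8, 228.5]
tcp_rot: [[-0.462, 0.887, -0.002], [0.887, 0.462, 0.003], [0.003, -0.0, -1.0]]
wrist_force: [-0.6, -0.2, 0.5]
opening: 49.9
grasp_force: 0.0
```

>>> nudge_tcp:
  ticks:
    - {"jaw": 50}
    - {"jaw": 50}

```text
clock: 2.35
position: [581.5, 128.6, 229.6]
tcp_rot: [[-0.456, 0.89, -0.0], [0.89, 0.456, -0.001], [-0.001, -0.001, -1.0]]
wrist_force: [-0.2, -0.3, 0.2]
opening: 49.8
grasp_force: 0.0
```

Run:
```python
from h import *
c=snap('wrist','w1')['pixels']; cv2.imwrite('pics/w1_v.png',cv2.resize(c,(800,600),interpolation=cv2.INTER_CUBIC))
```

```text
(no output)
```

View pics/w1_v.png

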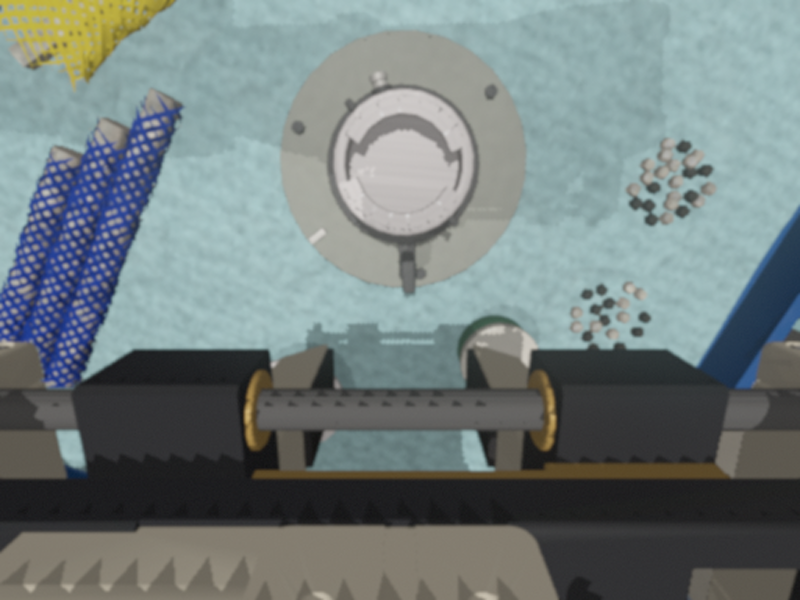

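The wrist picture shows the rim centre at (404,163), tab top centre at (407,268), rib at (318,237), catch pin at (378,80) and pips at (350,104) and (456,230). The gaps sit on the left and right of the mouth, at about (350,163) and (463,170).

Run:
```python
from h import *
w=lambda u,v:('w1',u*.64-.2,v*.64-.2)
t=lambda u,v:('top0',200+u/5-.4,150+v/5-.4)
pr=lambda n,x:print(n,np.round(x,1))
c=atz(*w(404,163),70); pr('rim70',c); pr('rim tri',tri(w(404,163),t(202,299)));pr('plate',atz(*w(403,158),10))
pr('tabtri',tri(w(407,263),t(325,232)))
for n,p,z in(('tab',(407,263),70),('rib',(318,237),13),('catch',(378,80),55),('pipA',(350,104),68),('pipB',(456,230),68),('gapR',(463,172),70),('gapL',(349,163),70)):
  q=atz(*w(*p),z);a=q-c; pr(n,[*q[:2],np.degrees(np.arctan2(a[1],a[0])),np.hypot(*a[:2])])
i=cv2.imread('pics/w1.png')[10:205,170:345]; cv2.imwrite('pics/w1_c.png',cv2.resize(i,(538,600),interpolation=cv2.INTER_CUBIC))
```

```text
rim70 [546.3 203.5  70. ]
rim tri [546.4 202.2  72.6]
plate [543.2 209.   10. ]
tabtri [586.  135.7  25.5]
tab [579.7 143.4 -61.   68.7]
rib [ 508.8  120.6 -114.3   91. ]
catch [505.7 244.  135.1  57.3]
pipA [497.4 220.5 160.9  51.8]
pipB [599.9 180.  -23.7  58.6]
gapR [584.9 216.7  18.8  40.7]
gapL [ 513.   186.5 -152.9   37.4]
```

View pics/w1_c.png

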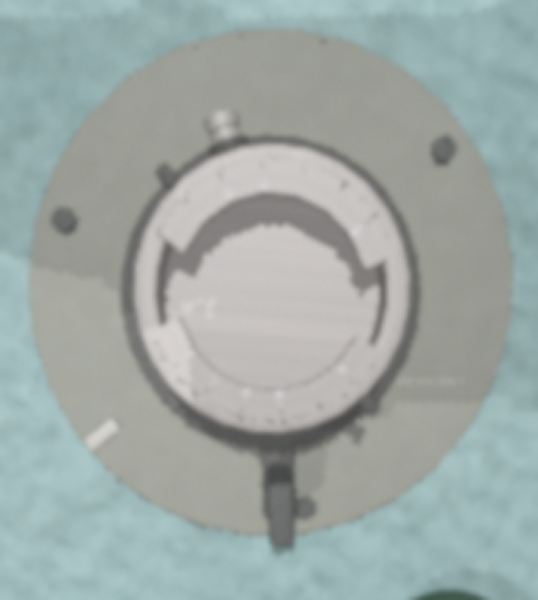

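Enlarged: rim spans 135–411 × 140–433 (centre 273,286) and plate centre is (270,281). Gap arcs run (160,240–325) on the left and (383,262–345) on the right. Tab top centre is (280,517), rib (102,433), pips (165,176) and (370,405), catch tip (222,122).

Run:
```python
from h import *
w=lambda u,v:('w1',170+u/3.076-.3,10+v/3.076-.3)
t=lambda u,v:('top0',200+u/5-.4,150+v/5-.4)
pr=lambda n,x:print(n,np.round(x,1))
c=atz(*w(273,286),70); pr('rim70',c); pr('plate',atz(*w(270,281),10)); pr('rimtri',tri(w(273,286),t(202,299)))
pr('tabtri',tri(w(280,517),t(325,232)))
g=atz(*w(383,303),66)-atz(*w(160,283),66); pr('gapdir',np.degrees(np.arctan2(g[1],g[0]))); pr('gapmid',(atz(*w(383,303),66)+atz(*w(160,283),66))/2)
g=atz(*w(370,405),66)-atz(*w(165,176),66); pr('pipdir',np.degrees(np.arctan2(g[1],g[0]))); pr('pipmid',(atz(*w(370,405),66)+atz(*w(165,176),66))/2)
for n,p,z in(('tab',(280,517),70),('rib',(102,433),13),('catch',(222,122),55)):
  q=atz(*w(*p),z);a=q-c; pr(n,[*q[:2],np.degrees(np.arctan2(a[1],a[0])),np.hypot(*a[:2])])
S=ctrl.read_state();R=S['tcp_rot'];pr('tcp',S['position'])
P=np.array([546,202]);a=np.radians(-62.2)
pr('to tab',R.T@(np.array([*(P+78*np.array([np.cos(a),np.sin(a)])),32])-S['position'])); pr('yaw',np.degrees(np.arctan2(R[1,0],R[0,0])))
```

```text
rim70 [545.7 204.9  70. ]
plate [543.  208.7  10. ]
rimtri [545.9 202.7  76.8]
tabtri [583.1 134.5  69.9]
gapdir 22.2
gapmid [546.4 202.8  66. ]
pipdir -19.7
pipmid [546.2 202.3  66. ]
tab [585.2 133.8 -60.9  81.3]
rib [ 507.7  121.6 -114.5   91.6]
catch [505.2 245.5 134.9  57.4]
tcp [581.6 128.4 229.8]
to tab [  3.9   2.9 197.8]
yaw 117.1
```

The directions now agree: gaps at +22.2°, pips at -19.7°, axis at (546.3,202.3), tab at -61.5°. Next I lower over the tab and grip it lightly.

Converted, 196 mm is 0.196, 193 mm is 0.193, -0.02 rad is -0.0032.

>>> nudge_tcp:
  ticks:
    - {"trans": [0.003,0.003,0.05],"rotvec": [0,0,-0.0032],"jaw": 50}
    - {"trans": [0.003,0.003,0.1],"rotvec": [0,0,-0.0032],"jaw": 50}
    - {"trans": [0.003,0.003,0.14],"rotvec": [0,0,-0.0032],"jaw": 50}
    - {"trans": [0.003,0.003,0.165],"rotvec": [0,0,-0.0032],"jaw": 50}
    - {"trans": [0.003,0.003,0.18],"rotvec": [0,0,-0.0032],"jaw": 50}
    - {"trans": [0.003,0.003,0.193],"rotvec": [0,0,-0.0032],"jaw": 50}
    - {"trans": [0.003,0.003,0.196],"rotvec": [0,0,-0.0032],"jaw": 50}
    - {"trans": [0.003,0.003,0.196],"rotvec": [0,0,-0.0032],"jaw": 50}
  grip_force: 8

```text
clock: 3.2
position: [583.5, 134.1, 34.3]
tcp_rot: [[-0.475, 0.88, 0.001], [0.88, 0.475, 0.0], [-0.0, 0.001, -1.0]]
wrist_force: [0.0, 0.5, 0.1]
opening: 50.3
grasp_force: 0.0
```

>>> nudge_tcp:
  ticks:
    - {"jaw": 0}
    - {"jaw": 0}
    - {"jaw": 0}
    - {"jaw": 0}
    - {"jaw": 0}
    - {"jaw": 0}
  grip_force: 8

```text
clock: 3.8
position: [583.4, 134.1, 33.9]
tcp_rot: [[-0.475, 0.88, 0.001], [0.88, 0.475, 0.0], [-0.0, 0.001, -1.0]]
wrist_force: [1.1, 0.2, 1.7]
opening: 9.7
grasp_force: 8.0
```

Run:
```python
from h import *
from scipy.spatial.transform import Rotation as Ro
S=ctrl.read_state();R=S['tcp_rot'];p=S['position'];C=np.array([546.3,202.3,p[2]]); d=p-C
print(np.degrees(np.arctan2(d[1],d[0])),np.hypot(*d[:2]))
for k in range(1,9):
    Z=Ro.from_euler('z',-.12*k).as_matrix(); print(k,np.round(R.T@(C+Z@d-p),1))
```

```text
-61.420143453597696 77.6200872827882
1 [ 0.5 -9.3 -0. ]
2 [  2.2 -18.5  -0. ]
3 [  4.9 -27.4  -0. ]
4 [  8.6 -35.9  -0. ]
5 [ 13.4 -43.9  -0. ]
6 [ 19.1 -51.3  -0. ]
7 [ 25.6 -57.9  -0. ]
8 [ 32.9 -63.7  -0. ]
```

Converted, -57.9 mm is -0.0579, -51.3 mm is -0.0513, 0.12 rad is 0.0191.

>>> nudge_tcp:
  ticks:
    - {"trans": [0.0005,-0.0093,0],"rotvec": [0,0,0.0191],"jaw": 0}
    - {"trans": [0.0022,-0.0185,0],"rotvec": [0,0,0.0382],"jaw": 0}
    - {"trans": [0.0049,-0.0274,0],"rotvec": [0,0,0.0573],"jaw": 0}
    - {"trans": [0.0086,-0.0359,0],"rotvec": [0,0,0.0764],"jaw": 0}
    - {"trans": [0.0134,-0.0439,0],"rotvec": [0,0,0.0955],"jaw": 0}
    - {"trans": [0.0191,-0.0513,0],"rotvec": [0,0,0.1146],"jaw": 0}
    - {"trans": [0.0256,-0.0579,0],"rotvec": [0,0,0.1337],"jaw": 0}
    - {"trans": [0.0256,-0.0579,0],"rotvec": [0,0,0.1337],"jaw": 0}
  grip_force: 8

```text
clock: 4.6
position: [519.2, 129.7, 33.9]
tcp_rot: [[0.339, 0.941, -0.0], [0.941, -0.339, -0.0], [-0.0, -0.0, -1.0]]
wrist_force: [0.2, 0.4, -2.5]
opening: 10.0
grasp_force: 8.1
```

Run:
```python
from h import *
from scipy.spatial.transform import Rotation as Ro
S=ctrl.read_state();R=S['tcp_rot'];p=S['position'];C=np.array([546.3,202.3,p[2]]); d=p-C
print(np.degrees(np.arctan2(d[1],d[0])),np.hypot(*d[:2]))
for k in range(1,7):
    Z=Ro.from_euler('z',-.03*k).as_matrix(); print(k,np.round(R.T@(C+Z@d-p),1))
```

```text
-110.4952886686756 77.5089289148047
1 [ 0.1 -2.3  0. ]
2 [ 0.2 -4.6  0. ]
3 [ 0.4 -7.   0. ]
4 [ 0.7 -9.3  0. ]
5 [  1.  -11.6   0. ]
6 [  1.4 -13.9   0. ]
```

Converted, -4.6 mm is -0.0046, -2.3 mm is -0.0023, 0.03 rad is 0.0048.

>>> nudge_tcp:
  ticks:
    - {"trans": [0.0001,-0.0023,0],"rotvec": [0,0,0.0048],"jaw": 0}
    - {"trans": [0.0002,-0.0046,0],"rotvec": [0,0,0.0095],"jaw": 0}
    - {"trans": [0.0002,-0.0046,0],"rotvec": [0,0,0.0095],"jaw": 0}
  grip_force: 8

```text
clock: 4.9
position: [515.7, 131.1, 33.9]
tcp_rot: [[0.394, 0.919, 0.0], [0.919, -0.394, 0.0], [0.0, 0.0, -1.0]]
wrist_force: [0.4, 1.2, 3.6]
opening: 9.6
grasp_force: 8.0
```

>>> nudge_tcp:
  ticks:
    - {"trans": [0,-0.0012,0],"rotvec": [0,0,0.0024],"jaw": 0}
    - {"trans": [0.0001,-0.0023,0],"rotvec": [0,0,0.0048],"jaw": 0}
    - {"trans": [0.0001,-0.0023,0],"rotvec": [0,0,0.0048],"jaw": 0}

```text
clock: 5.2
position: [513.7, 132.0, 33.9]
tcp_rot: [[0.422, 0.907, 0.0], [0.907, -0.422, 0.0], [0.0, 0.0, -1.0]]
wrist_force: [0.5, 1.1, 4.3]
opening: 9.9
grasp_force: 8.0
```

Converted, -2.3 mm is -0.0023, -1.2 mm is -0.0012, 0.03 rad is 0.0048.

>>> nudge_tcp:
  ticks:
    - {"trans": [0,-0.0012,0],"rotvec": [0,0,0.0024],"jaw": 0}
    - {"trans": [0.0001,-0.0023,0],"rotvec": [0,0,0.0048],"jaw": 0}
    - {"trans": [0.0001,-0.0023,0],"rotvec": [0,0,0.0048],"jaw": 0}

```text
clock: 5.5
position: [513.4, 132.3, 33.9]
tcp_rot: [[0.45, 0.893, 0.003], [0.893, -0.45, -0.0], [0.001, 0.003, -1.0]]
wrist_force: [6.9, -1.1, -1.2]
opening: 10.7
grasp_force: 8.1
```

>>> nudge_tcp:
  ticks:
    - {"trans": [0,-0.0012,0],"rotvec": [0,0,0.0024],"jaw": 0}
    - {"trans": [0.0001,-0.0023,0],"rotvec": [0,0,0.0048],"jaw": 0}
    - {"trans": [0.0001,-0.0023,0],"rotvec": [0,0,0.0048],"jaw": 0}

```text
clock: 5.8
position: [513.3, 132.5, 34.0]
tcp_rot: [[0.478, 0.878, 0.006], [0.878, -0.478, -0.0], [0.002, 0.005, -1.0]]
wrist_force: [14.3, -4.4, -7.9]
opening: 11.0
grasp_force: 8.1
```

The stop is reached: 14 N and no more motion. Release, lift, and compute the move to the lid.

Converted, -150 mm is -0.15, -100 mm is -0.1, -0.04 rad is -0.0064.

>>> nudge_tcp:
  ticks:
    - {"trans": [0,0.003,0],"rotvec": [0,0,-0.0064],"jaw": 24}
    - {"trans": [0,0.003,0],"rotvec": [0,0,-0.0064],"jaw": 40}
    - {"trans": [0,0.003,0],"rotvec": [0,0,-0.0064],"jaw": 40}
    - {"trans": [0,0.003,0],"rotvec": [0,0,-0.0064],"jaw": 40}
    - {"trans": [0,0.003,-0.05],"rotvec": [0,0,-0.0064],"jaw": 40}
    - {"trans": [0,0.003,-0.1],"rotvec": [0,0,-0.0064],"jaw": 50}
    - {"trans": [0,0.003,-0.15],"rotvec": [0,0,-0.0064],"jaw": 70}
    - {"trans": [0,0.003,-0.15],"rotvec": [0,0,-0.0064],"jaw": 70}

```text
clock: 6.6
position: [515.3, 134.6, 190.3]
tcp_rot: [[0.44, 0.898, 0.01], [0.898, -0.44, 0.003], [0.007, 0.008, -1.0]]
wrist_force: [0.2, 0.3, -0.5]
opening: 59.6
grasp_force: 0.0
```

Run:
```python
from h import *
S=ctrl.read_state();R=S['tcp_rot'];p=S['position']
a=np.degrees(np.arctan2(R[1,0],R[0,0]));h=np.radians(168-180*0)
off=np.array([70*np.cos(h),70*np.sin(h),0])
print(a,R.T@(np.array([553+20,-22,200])-p),np.radians(a-168),S['joint_positions'])
```

```text
63.91521310876212 [-115.1985978   120.74807664   -9.64734001] -1.8166222324887342 [-0.02759358  0.35290258 -0.42635742  1.82814645  0.17375068  0.98625953
 -0.980825  ]
```

Converted, 157 mm is 0.157, -110 mm is -0.11, -1.8 rad is -0.2865.

>>> nudge_tcp:
  ticks:
    - {"trans": [-0.04,0.06,-0.01],"rotvec": [0,0,-0.0239],"jaw": 80}
    - {"trans": [-0.11,0.157,-0.01],"rotvec": [0,0,-0.1592],"jaw": 80}
    - {"trans": [-0.11,0.157,-0.01],"rotvec": [0,0,-0.2387],"jaw": 80}
    - {"trans": [-0.11,0.157,-0.01],"rotvec": [0,0,-0.2865],"jaw": 80}
    - {"trans": [-0.11,0.157,-0.01],"rotvec": [0,0,-0.2865],"jaw": 80}
    - {"trans": [-0.11,0.157,-0.01],"rotvec": [0,0,-0.2865],"jaw": 80}
    - {"trans": [-0.11,0.157,-0.01],"rotvec": [0,0,-0.2865],"jaw": 80}
    - {"trans": [-0.11,0.157,-0.01],"rotvec": [0,0,-0.2865],"jaw": 80}
    - {"trans": [-0.11,0.157,-0.01],"rotvec": [0,0,-0.2865],"jaw": 80}
    - {"trans": [-0.11,0.157,-0.01],"rotvec": [0,0,-0.2865],"jaw": 80}
  quiet: true

```text
ok
```

>>> nudge_tcp:
  ticks:
    - {"rotvec": [0,0,-0.0239],"jaw": 80}
    - {"rotvec": [0,0,-0.0477],"jaw": 80}
    - {"rotvec": [0,0,-0.0505],"jaw": 80}
    - {"rotvec": [0,0,-0.0505],"jaw": 80}
    - {"rotvec": [0,0,-0.0505],"jaw": 80}

```text
clock: 8.1
position: [604.7, -35.1, 193.5]
tcp_rot: [[-0.975, 0.222, -0.0], [0.222, 0.975, -0.0], [0.0, -0.0, -1.0]]
wrist_force: [-0.2, -0.2, -0.2]
opening: 79.7
grasp_force: 0.0
```

Run:
```python
from h import *
c=snap('wrist','w2')['pixels']; t=snap('top','top2')['pixels'][165:245,200:300]; snap('scene','scene2')
o=np.zeros((600,800,3),np.uint8); a=cv2.resize(c[20:240,130:400],None,fx=2,fy=2,interpolation=cv2.INTER_CUBIC); o[:440,:540]=a
b=cv2.resize(t,None,fx=2.6,fy=2.6,interpolation=cv2.INTER_CUBIC); o[:b.shape[0],540:540+b.shape[1]]=b
cv2.imwrite('pics/w2_c.png',o)
```

```text
(no output)
```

View pics/w2_c.png

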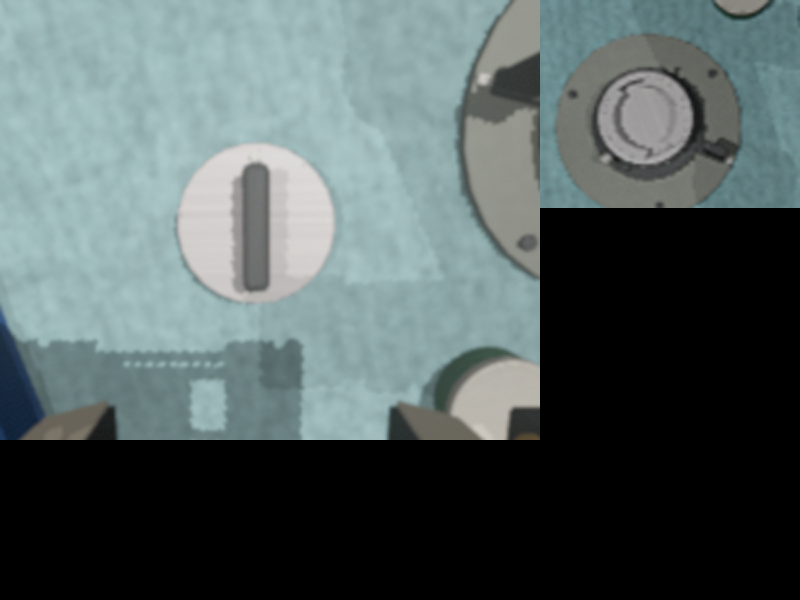

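The tab now lines up with the rib. The lid flange centre is at (256,222), and the handle top runs from (256.5,163) to (256,291).

Run:
```python
from h import *
w=lambda u,v:('w2',130+u/2-.25,20+v/2-.25)
t=lambda u,v:('top0',200+u/5-.4,150+v/5-.4)
print('fl26',atz(*w(256,222),26),'tri',tri(w(256,222),t(613,288)),'hc',atz(*w(256,227),60),tri(w(256,227),t(619,280)))
h=atz(*w(256.5,163),60)-atz(*w(256,291),60); print(np.degrees(np.arctan2(h[1],h[0])),np.hypot(*h[:2]))
S=ctrl.read_state();R=S['tcp_rot'];p=S['position']
print(np.degrees(np.arctan2(R[1,0],R[0,0])),R.T@(np.array([553,-22,33])-p))
```

```text
fl26 [551.98627055 -20.3367805   26.        ] tri [551.3652138  -20.32405808  38.51530977] hc [552.8059247  -20.77146532  60.        ] [552.90769777 -20.77240676  58.36429533]
167.01537867548095 62.767944563231715
167.2773792294113 [ 53.45840383   1.36333568 160.74040937]
```

Converted, 161 mm is 0.161, 2.2 mm is 0.0022.

>>> nudge_tcp:
  ticks:
    - {"trans": [0.03,0.0022,0.02],"jaw": 70}
    - {"trans": [0.054,0.0022,0.06],"jaw": 60}
    - {"trans": [0.054,0.0022,0.1],"jaw": 60}
    - {"trans": [0.054,0.0022,0.13],"jaw": 60}
    - {"trans": [0.054,0.0022,0.15],"jaw": 60}
    - {"trans": [0.054,0.0022,0.161],"jaw": 60}
    - {"trans": [0.054,0.0022,0.161],"jaw": 60}
    - {"trans": [0.054,0.0022,0.161],"jaw": 60}
  grip_force: 25

```text
clock: 9.05
position: [553.3, -21.0, 33.5]
tcp_rot: [[-0.976, 0.219, 0.001], [0.219, 0.976, 0.0], [-0.001, 0.0, -1.0]]
wrist_force: [0.6, 0.4, 1.3]
opening: 60.3
grasp_force: 0.0
```

>>> nudge_tcp:
  ticks:
    - {"jaw": 0}
    - {"jaw": 0}
    - {"jaw": 0}
    - {"jaw": 0}
    - {"jaw": 0}
    - {"jaw": 0}
    - {"jaw": 0}
  grip_force: 25

```text
clock: 9.75
position: [552.7, -21.2, 32.7]
tcp_rot: [[-0.976, 0.219, -0.0], [0.219, 0.976, 0.0], [0.0, 0.0, -1.0]]
wrist_force: [0.3, 1.3, -0.3]
opening: 13.9
grasp_force: 25.0
```

>>> nudge_tcp:
  ticks:
    - {"trans": [0,0,-0.04],"jaw": 0}
    - {"trans": [0,0,-0.08],"jaw": 0}
    - {"trans": [0,0,-0.1],"jaw": 0}
    - {"trans": [0,0,-0.1],"jaw": 0}
  grip_force: 40

```text
clock: 10.15
position: [554.3, -20.9, 135.4]
tcp_rot: [[-0.976, 0.219, 0.005], [0.219, 0.976, -0.0], [-0.005, 0.001, -1.0]]
wrist_force: [0.6, -0.3, -2.1]
opening: 13.8
grasp_force: 40.0
```

Run:
```python
from h import *
S=ctrl.read_state();R=S['tcp_rot'];p=S['position']
a=np.degrees(np.arctan2(R[1,0],R[0,0]))
print(a,R.T@(np.array([546.3,202.3,p[2]])-p),np.radians(a-202.2))
```

```text
167.35649505537756 [ 5.66257370e+01  2.16018830e+02 -7.81723855e-02] -0.6081338842185858
```

Converted, 216 mm is 0.216, 205 mm is 0.205, -0.608 rad is -0.0968.

>>> nudge_tcp:
  ticks:
    - {"trans": [0.01,0.04,-0.008],"rotvec": [0,0,-0.0159],"jaw": 0}
    - {"trans": [0.024,0.085,-0.008],"rotvec": [0,0,-0.0398],"jaw": 0}
    - {"trans": [0.036,0.13,-0.008],"rotvec": [0,0,-0.0637],"jaw": 0}
    - {"trans": [0.047,0.175,-0.008],"rotvec": [0,0,-0.0796],"jaw": 0}
    - {"trans": [0.054,0.205,-0.008],"rotvec": [0,0,-0.0955],"jaw": 0}
    - {"trans": [0.0566,0.216,-0.008],"rotvec": [0,0,-0.0968],"jaw": 0}
    - {"trans": [0.0566,0.216,-0.008],"rotvec": [0,0,-0.0968],"jaw": 0}
    - {"trans": [0.0566,0.216,-0.008],"rotvec": [0,0,-0.0968],"jaw": 0}

```text
clock: 10.95
position: [544.6, 200.1, 139.5]
tcp_rot: [[-0.927, -0.376, -0.001], [-0.376, 0.927, -0.002], [0.002, -0.001, -1.0]]
wrist_force: [-0.1, -0.1, -1.3]
opening: 13.8
grasp_force: 40.0
```

>>> nudge_tcp:
  ticks:
    - {"jaw": 0}
    - {"jaw": 0}

```text
clock: 11.15
position: [545.1, 200.0, 140.4]
tcp_rot: [[-0.927, -0.375, -0.0], [-0.375, 0.927, -0.001], [0.0, -0.001, -1.0]]
wrist_force: [-0.3, 0.1, -3.1]
opening: 13.9
grasp_force: 40.0
```

Run:
```python
from h import *
for n in('top','scene','wrist'): snap(n,n+'3')
o=np.zeros((600,800,3),np.uint8)
a=cv2.imread('pics/top3.png')[160:250,190:290]; o[:360,:400]=cv2.resize(a,(400,360),interpolation=cv2.INTER_CUBIC)
a=cv2.imread('pics/scene3.png')[150:250,175:275]; o[:400,400:800]=cv2.resize(a,(400,400),interpolation=cv2.INTER_CUBIC)
a=cv2.imread('pics/wrist3.png')[100:300,128:384]; o[400:600,400:656]=a
cv2.imwrite('pics/v3.png',o)
```

```text
(no output)
```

View pics/v3.png

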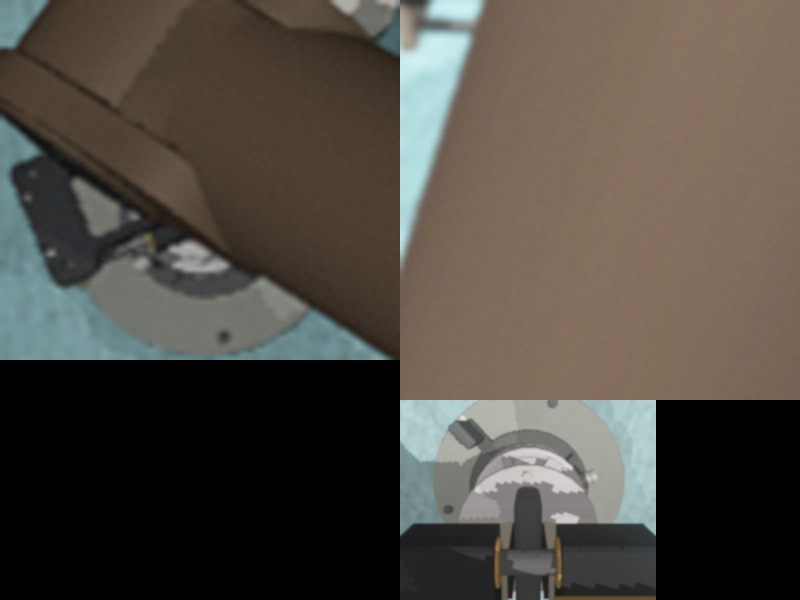

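The arm hides the outside views, so I'll rely on the measurements. Centre the lid, then go down while watching the force.

Converted, 33 mm is 0.033, 30 mm is 0.03.

>>> nudge_tcp:
  ticks:
    - {"trans": [-0.002,0.0017,0.01],"jaw": 0}
    - {"trans": [-0.002,0.0017,0.02],"jaw": 0}
    - {"trans": [-0.002,0.0017,0.03],"jaw": 0}
    - {"trans": [-0.002,0.0017,0.033],"jaw": 0}
    - {"trans": [-0.002,0.0017,0.033],"jaw": 0}
    - {"trans": [-0.002,0.0017,0.033],"jaw": 0}

```text
clock: 11.9
position: [545.9, 204.5, 107.8]
tcp_rot: [[-0.926, -0.378, -0.0], [-0.378, 0.926, 0.0], [-0.0, 0.0, -1.0]]
wrist_force: [-0.1, 0.3, -2.2]
opening: 13.9
grasp_force: 40.0
```

>>> nudge_tcp:
  ticks:
    - {"trans": [0,0,0.002],"jaw": 0}
    - {"trans": [0,0,0.004],"jaw": 0}
    - {"trans": [0,0,0.006],"jaw": 0}
    - {"trans": [0,0,0.006],"jaw": 0}
    - {"trans": [0,0,0.006],"jaw": 0}

```text
clock: 12.4
position: [545.8, 204.1, 101.6]
tcp_rot: [[-0.926, -0.378, -0.0], [-0.378, 0.926, -0.0], [0.0, -0.0, -1.0]]
wrist_force: [-0.6, -0.4, -2.5]
opening: 14.0
grasp_force: 40.0
```

Converted, -2 mm is -0.002, -1.9 mm is -0.0019.

>>> nudge_tcp:
  ticks:
    - {"trans": [0.0001,-0.001,-0.002],"jaw": 0}
    - {"trans": [0.0002,-0.0019,-0.002],"jaw": 0}
    - {"trans": [0.0002,-0.0019,-0.002],"jaw": 0}
    - {"trans": [0.0002,-0.0019,-0.002],"jaw": 0}

```text
clock: 12.8
position: [546.5, 202.4, 103.8]
tcp_rot: [[-0.926, -0.378, 0.0], [-0.378, 0.926, 0.0], [-0.0, -0.0, -1.0]]
wrist_force: [-0.6, -0.5, -3.0]
opening: 13.8
grasp_force: 40.0
```

>>> nudge_tcp:
  ticks:
    - {"trans": [0,0,0.002],"jaw": 0}
    - {"trans": [0,0,0.004],"jaw": 0}
    - {"trans": [0,0,0.006],"jaw": 0}
    - {"trans": [0,0,0.006],"jaw": 0}
    - {"trans": [0,0,0.006],"jaw": 0}

```text
clock: 13.3
position: [546.4, 202.4, 97.6]
tcp_rot: [[-0.926, -0.378, -0.0], [-0.378, 0.926, -0.0], [0.0, 0.0, -1.0]]
wrist_force: [-0.1, 0.1, -3.0]
opening: 13.5
grasp_force: 40.0
```

Lid underside is now about 5 mm below the rim with no contact force. Continue.

Converted, 6 mm is 0.006, 4 mm is 0.004.

>>> nudge_tcp:
  ticks:
    - {"trans": [0,0,0.002],"jaw": 0}
    - {"trans": [0,0,0.004],"jaw": 0}
    - {"trans": [0,0,0.006],"jaw": 0}
    - {"trans": [0,0,0.006],"jaw": 0}

```text
clock: 13.7
position: [546.3, 202.2, 91.3]
tcp_rot: [[-0.926, -0.378, -0.001], [-0.378, 0.926, -0.0], [0.001, -0.0, -1.0]]
wrist_force: [0.1, -0.5, -3.1]
opening: 14.2
grasp_force: 40.0
```

>>> nudge_tcp:
  ticks:
    - {"trans": [0,0,0.002],"jaw": 0}
    - {"trans": [0,0,0.004],"jaw": 0}
    - {"trans": [0,0,0.006],"jaw": 0}
    - {"trans": [0,0,0.006],"jaw": 0}

```text
clock: 14.1
position: [546.3, 202.3, 85.4]
tcp_rot: [[-0.926, -0.378, -0.0], [-0.378, 0.926, -0.0], [0.001, -0.0, -1.0]]
wrist_force: [0.3, -0.1, -2.4]
opening: 13.9
grasp_force: 40.0
```

>>> nudge_tcp:
  ticks:
    - {"trans": [0,0,0.001],"jaw": 0}
    - {"trans": [0,0,0.002],"jaw": 0}
    - {"trans": [0,0,0.002],"jaw": 0}

```text
clock: 14.4
position: [546.4, 202.3, 83.6]
tcp_rot: [[-0.926, -0.378, -0.0], [-0.378, 0.926, -0.0], [0.0, -0.0, -1.0]]
wrist_force: [0.9, 0.2, -2.8]
opening: 13.8
grasp_force: 40.0
```

Converted, 1 mm is 0.001.

>>> nudge_tcp:
  ticks:
    - {"trans": [0,0,0.001],"jaw": 0}
    - {"trans": [0,0,0.001],"jaw": 0}

```text
clock: 14.6
position: [546.5, 202.5, 82.7]
tcp_rot: [[-0.926, -0.378, 0.0], [-0.378, 0.926, 0.0], [-0.0, -0.0, -1.0]]
wrist_force: [-0.0, 0.3, -1.9]
opening: 13.4
grasp_force: 40.0
```

>>> nudge_tcp:
  ticks:
    - {"trans": [0,0,0.001],"jaw": 0}
    - {"trans": [0,0,0.001],"jaw": 0}
    - {"trans": [0,0,0.001],"jaw": 0}

```text
clock: 14.9
position: [546.6, 202.5, 82.7]
tcp_rot: [[-0.926, -0.378, 0.001], [-0.378, 0.926, -0.0], [-0.001, -0.001, -1.0]]
wrist_force: [-3.0, -3.0, 9.1]
opening: 14.1
grasp_force: 40.0
```

Seated: z stays at 82.7 with about 11 N of contact. Now turn clockwise by 0.73 rad in total, in stages.

Converted, -0.6 mm is -0.0006, 0.4 rad is 0.0637.

>>> nudge_tcp:
  ticks:
    - {"trans": [0,0,-0.0006],"rotvec": [0,0,0.0127],"jaw": 0}
    - {"trans": [0,0,-0.0006],"rotvec": [0,0,0.0255],"jaw": 0}
    - {"trans": [0,0,-0.0006],"rotvec": [0,0,0.0382],"jaw": 0}
    - {"trans": [0,0,-0.0006],"rotvec": [0,0,0.0509],"jaw": 0}
    - {"trans": [0,0,-0.0006],"rotvec": [0,0,0.0637],"jaw": 0}
    - {"trans": [0,0,-0.0006],"rotvec": [0,0,0.0637],"jaw": 0}

```text
clock: 15.5
position: [546.7, 202.7, 82.7]
tcp_rot: [[-1.0, 0.014, 0.001], [0.014, 1.0, 0.0], [-0.001, 0.0, -1.0]]
wrist_force: [0.4, -0.2, 0.9]
opening: 13.6
grasp_force: 40.0
```

Converted, 0.325 rad is 0.0517.

>>> nudge_tcp:
  ticks:
    - {"rotvec": [0,0,0.0127],"jaw": 0}
    - {"rotvec": [0,0,0.0255],"jaw": 0}
    - {"rotvec": [0,0,0.0382],"jaw": 0}
    - {"rotvec": [0,0,0.0477],"jaw": 0}
    - {"rotvec": [0,0,0.0517],"jaw": 0}
    - {"rotvec": [0,0,0.0517],"jaw": 0}
    - {"rotvec": [0,0,0.0517],"jaw": 0}

```text
clock: 16.2
position: [546.8, 202.7, 82.7]
tcp_rot: [[-0.944, 0.329, 0.001], [0.329, 0.944, 0.0], [-0.001, 0.001, -1.0]]
wrist_force: [0.0, -0.4, 5.9]
opening: 13.9
grasp_force: 40.0
```

Run:
```python
from h import *
S=ctrl.read_state();R=S['tcp_rot'];print(np.degrees(np.arctan2(R[1,0],R[0,0])),S['ft_torque'])
for n in('top','scene','wrist'): snap(n,n+'4')
o=np.zeros((600,800,3),np.uint8)
a=cv2.imread('pics/top4.png')[160:250,190:290]; o[:270,:300]=cv2.resize(a,(300,270),interpolation=cv2.INTER_CUBIC)
a=cv2.imread('pics/scene4.png')[150:250,175:275]; o[:270,320:590]=cv2.resize(a,(270,270))
a=cv2.imread('pics/wrist4.png')[100:260,128:384]; o[280:600,:512]=cv2.resize(a,(512,320),interpolation=cv2.INTER_CUBIC)
cv2.imwrite('pics/v4.png',o)
```

```text
160.77347949028893 [-0.04652907 -0.02082403 -0.08906227]
```

View pics/v4.png

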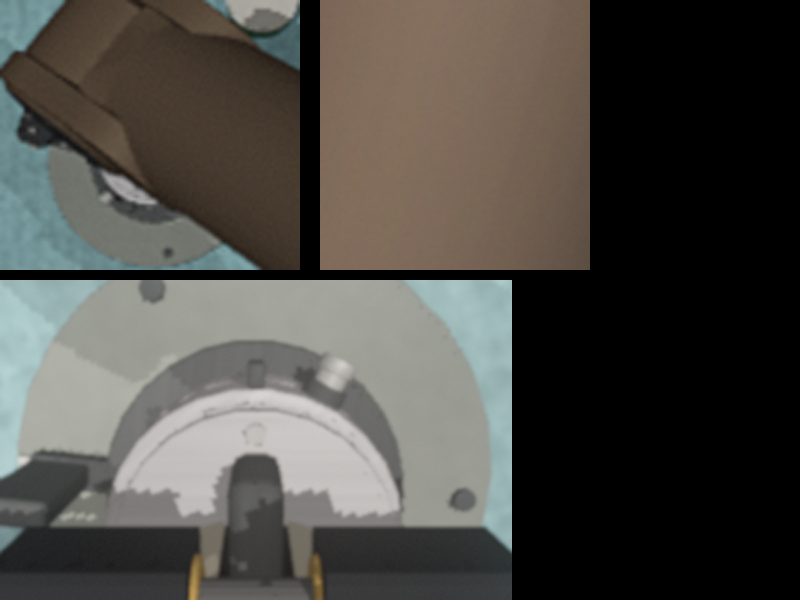

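The wrist view shows the handle (x≈256) pointing straight at the pip (256,372). The flange lies flat, the catch pin is clear at (335,375) and the tab stands over the rib. Handing in.

>>> nudge_tcp:
  ticks:
    - {"jaw": 0}
    - {"jaw": 0}
    - {"jaw": 0}

```text
clock: 16.65
position: [546.8, 202.7, 82.7]
tcp_rot: [[-0.944, 0.33, 0.001], [0.33, 0.944, 0.0], [-0.001, 0.001, -1.0]]
wrist_force: [-0.5, -0.7, 5.1]
opening: 13.8
grasp_force: 40.0
```

```bash
python3 -c "
from bench import ctrl, vision, ticket
print(ticket.close_job())"
```

```text
the job is handed in; nothing more can be done
None
```

I handed the job in at 16.65 s, but no verdict came back: the collar is against its stop in line with the rib, the lid is home and turned to the half-way pips, the catch looks clear, and the gripper still holds the handle at 40 N.

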